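# Slide the lid shut on the dresser case and latch it

## Robot

A 6-joint arm with a two-finger parallel gripper is mounted at the origin on the work surface. World frame = base frame: x ahead of the robot, y to its left, z up, the work surface at z = 0. Lengths are in m, angles in rad, forces in N, time in s.
With the tool pointing down it reaches from about 0.35 to 0.775 m from the base axis. Payload 7.3 kg.
Tool frame: the origin (TCP) lies on the centre line of the jaws, within the pads' length; the fingertips stand 25 mm ahead of it and the grasp point (between the pads) lies 6 mm ahead of it; z points along the fingers, y is the direction in which the jaws open and shut (so a half turn about z gives the same grasp; the last joint's range is limited). The gripper opens to 92 mm and grips with 3 to 60 N. Pads are 19 mm wide; open, the fingers measure 130 mm over their backs; the gripper's body (75 mm by 190 mm) begins 47 mm behind the grasp point.
Start: joints at [1.114, 0.342, 1.524, -0, 1.275, -0.146], TCP at [0.161, 0.5, 0.252] pointing down, gripper open.
Joint ranges: [-2.53, 2.53], [-0.77, 2.02], [0.04, 2.7], [-1, 4.14], [0.28, 2.66], [-3.11, 3.11]. Speed limits (rad/s): [2.57, 2.57, 3.14, 3.14, 3.14, 3.14].

## Interface

Orientations are given as [roll, pitch, yaw] about the fixed x, y, z axes, in that order (R = Rz(yaw) Ry(pitch) Rx(roll)).
In Python, from cell import telemetry, read_camera, workorder gives the robot as it stands.
- The arm moves only by the shell command python3 -m creep 'ROWS' [FORCE]. ROWS is JSON, one flat list of numbers, 5 for each row, row after row: the opening, from 0 (shut) to 1 (fully open), then the shift along the world's x, y, z in m, then the turn about the world's z in rad. A call has 1 to 12 rows; each row shifts and turns the pose as measured when the row begins; what a row does not reach is not made up. A row lasts 1/8 s, in which the tool goes at most 62.5 mm and 10.7 degrees, less where a joint would pass 70% of its speed; a pose out of reach is approached as far as the arm can. A call is refused whole if a number of a shift passes 0.0625 or a number of a turn 0.188, either way. A call with a gripper value outside its range is refused whole. The fingers move at their own pace and stop on an object; FORCE is the grip in N (left out, the last holds). Time passes only in rows, so rows that do not move let the fingers close. It gives the time, the measured TCP pose, the force and the opening at its end, in the units of the state.
- telemetry.observe(): the state, without advancing time (a new reading comes with each control period).
- read_camera(name): name is "scene" or "top"; returns a dict with "image" (480x640x3 uint8, red, green, blue), "fovy" (degrees; the focal length in pixels is half the picture's height over the tangent of half this angle, whatever the lens; pixels are square), "cx", "cy" (the principal point, pixels), "distortion" ([k1, k2, p1, p2, k3] as OpenCV has them; the pictures are not rectified), "R" (3x3) and "t" (3): a world point X has camera coordinates R X + t. Camera axes: x right, y down, z forward; pixel columns grow to the right and rows downward; lengths in m; the calibration is good to about 2 mm. A picture is of the moment at which its call begins. There is no depth.
- workorder.hand_in(): hands the job in, once; it reports no verdict.
The state is a dict: "time": time; "qpos": joint angles; "qvel": joint speeds; "joint_efforts": joint torques, N m; "tool_pos": TCP position; "tool_rot": TCP orientation; "contact_force": force on the tool from outside, world axes, zero at the start; "torque": the same for the moment, N m; "opening": finger opening in m.
Only numpy, scipy, OpenCV 4.12 (cv2) and the standard library are available. Lean on these libraries where they do the work, as an engineer would, in place of code of your own. Each camera call takes 0.05 s, during which the arm holds its last target.

## Task

Close the wooden case of dressing diamonds: slide its aluminium lid along the case's deck, gently and without lifting it off the deck, until it drops fully home into its shallow pocket over the compartment, flush with the side rails. Then slide the steel latch all the way across over the lid's edge. Do not force the lid against the case, and leave the other things on the bench where they are.

Things in the scene. Friction and masses are not known exactly. Their poses are not given: they have to be found in the camera images.
- case: Fixed pale-wood case, a low box 375 mm along its x, 105 mm wide. Origin on the bench under the NOMINAL pocket centre; x runs along the slide, away from the landing end; z up. Between two side rails (inner faces y = -44.5 and +44.5 mm, 8 mm thick, tops z = 46) lies a grey steel insert, its flat deck at z = 40, x = -220 to +80 mm (give or take 28). End walls at x = -255 and +112, tops z = 46.
- pocket_nominal (a point): NOMINAL centre of the pocket in the deck, at case x = 0, y = 0, z = 34 mm (pocket floor). Pocket: 6 mm deep, 113 mm long, as wide as the channel (89 mm), an open compartment 84 x 52 mm in its floor, cork-lined ledges all round. The insert is shimmed differently each time, then fixed: the real pocket centre lies anywhere from case x = -28 to +28 mm and is not measured.
- lid: Loose aluminium lid 110 (x) x 84 (y) x 12 mm, 0.14 to 0.26 kg, origin at the centre of its underside. Starts flat on the deck, centre at case x = -135 to -110 mm. Slid to +x it tips in nose first once its middle passes the pocket's near edge, then drops 6 mm, its top level with the rails. Play in the pocket: 3 mm in all along x, 5 mm along y. Lid and case must never bear on each other with over 25 N.
- lid_bar (a point): Centre of the top of the lid's upright grip bar, 34 mm above the lid's underside (74 mm above the bench at the start, 68 mm when home). The bar stands on the lid's middle: 12 mm thick (x) x 40 mm long (y), 22 mm high.
- latch (a joint): Sliding steel latch on the case's +y side, in metres: 0 to 0.004 at the start (open), 0.028 fully across (hard stop). Moves towards the case's -y, stays where left (friction 1.5 N). Its bar is 18 mm wide (centred at case x = 0), z = 48 to 56 mm, tip at case y = 56 mm minus the joint value; it passes 2 mm above a lid that is home but runs into one that is not.
- latch_tab (a point): Centre of the top of the latch's upright tab, z = 86 mm, at case x = 0, y = 94 mm minus the latch value. The tab is 18 mm (case x) x 8 mm (case y) and stands 30 mm above the latch bar. Round it only the fixed wooden latch block (x = -22 to +22, y = 52 to 118 mm, top z = 48) with two low guides beside the bar (top z = 56).
- mandrel: Bystander: dark steel mandrel standing on a 40 mm round foot, 52 mm tall, beside the case; origin under its foot.
- plug: Bystander: dark steel cylinder 38 mm across, 45 mm tall, beside the case; origin under its middle.
- brush: Bystander: wooden-handled brush lying beside the case; origin under its middle.
- stone: Bystander: grey whetstone 100 x 30 x 16 mm lying beside the case; origin under its middle.
Things that resemble listed ones, but are neither listed nor needed, are in the scene too. Of the things that look like the lid, the middle-sized one is meant.

How it is judged:
By the outcome, as a careful person would: the job done as asked, in the order asked, and still so for the second after the job is handed in, with the robot touching nothing.
It also fails if it takes over 54 s, if anything falls off the work surface, if the arm or the gripper's body presses on something with over 40 N, if the wrist force passes 120 N, or if a joint passes its speed limit or range.

## Working session

There is one attempt and no reset: what is moved stays moved. The work goes in short steps, Python scripts to look and compute and a shell command to move; the robot and the scene stay as the last step left them, time stands still between calls to the robot, and variables do not carry over. Pictures are saved under pics/ and viewed, and the job is handed in when it is done.

```bash
mkdir -p pics; python3 - <<'E'
from cell import telemetry, read_camera
import cv2
print(telemetry.observe())
for n in("scene","top"):
    c=read_camera(n); cv2.imwrite(f"pics/{n}0.png",c["image"][:,:,::-1]); print({k:v for k,v in c.items() if k!="image"})
E
```

```text
{'time': 0.0, 'qpos': array([ 1.11397075e+00,  3.42736417e-01,  1.52504962e+00, -2.02486648e-06,
        1.27542841e+00, -1.45960188e-01]), 'qvel': array([ 0.0014163 , -0.00190607,  0.00044556,  0.00040262,  0.00108674,
       -0.00204222]), 'joint_efforts': array([-1.80172092e-04, -4.31245673e+01, -2.44222605e+01,  7.17851752e-02,
        5.59513690e-02, -1.25742054e-04]), 'tool_pos': array([0.16037302, 0.49949366, 0.25102647]), 'tool_rot': array([-3.13998782e+00, -2.33961711e-04,  2.83072767e+00]), 'contact_force': array([-0.44435741,  0.16817844, -0.28038278]), 'torque': array([0.01939947, 0.04736386, 0.02287135]), 'opening': 0.09146148281364085}
{'fovy': 56.90768276251953, 'cx': 322.8582818276928, 'cy': 238.81826114377998, 'distortion': array([-0.05197528,  0.        ,  0.        ,  0.        ,  0.        ]), 'R': array([[-0.77877903,  0.62729716,  0.00122276],
       [ 0.34721675,  0.43268562, -0.83199981],
       [-0.52244019, -0.64751945, -0.55477456]]), 't': array([ 0.41599383, -0.12874743,  1.0403896 ])}
{'fovy': 51.75346742586012, 'cx': 309.56643011833, 'cy': 240.5565360425816, 'distortion': array([-0.11478358,  0.        ,  0.        ,  0.        ,  0.        ]), 'R': array([[-0.00186174, -0.99950551, -0.03138891],
       [-0.99606568,  0.00463453, -0.08849681],
       [ 0.08859853,  0.03110066, -0.99558176]]), 't': array([0.05296227, 0.57374183, 0.84163403])}
```

View pics/top0.png

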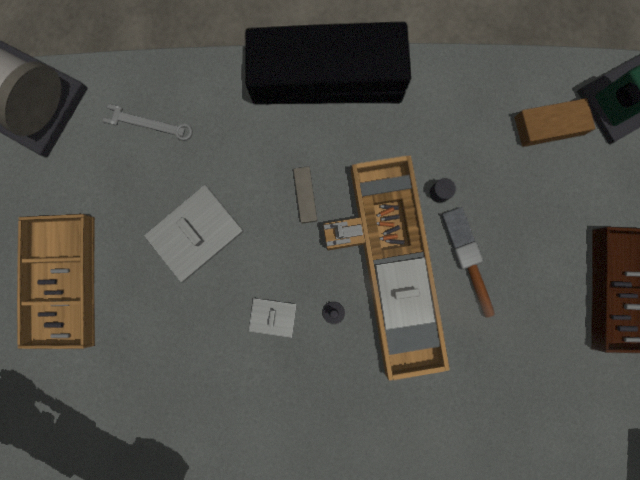

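View pics/scene0.png

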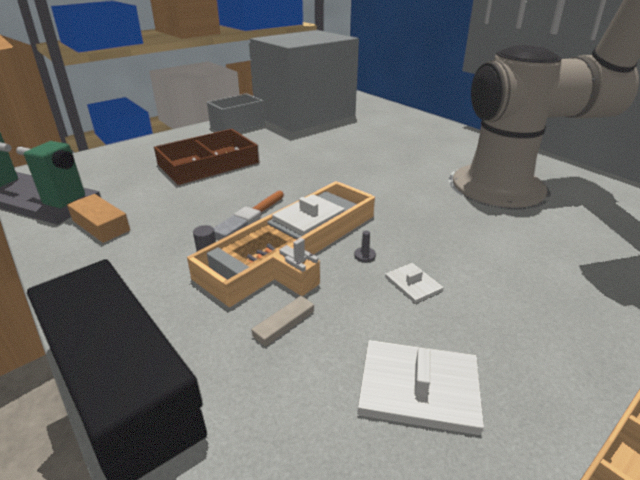

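Lid candidates in the top view are the large plate (193,232), the small plate (272,317) and the middle-sized plate (405,293). The middle one is meant, and it is also the one on the case's deck. I'll confirm this in an enlarged crop.

```bash
python3 - <<'E'
import cv2
a=cv2.imread("pics/top0.png")
cv2.imwrite("pics/c1.png",cv2.resize(a[145:265,310:470],None,fx=5,fy=5,interpolation=cv2.INTER_CUBIC))
cv2.imwrite("pics/c2.png",cv2.resize(a[265:385,310:470],None,fx=5,fy=5,interpolation=cv2.INTER_CUBIC))
a=cv2.imread("pics/scene0.png")
cv2.imwrite("pics/c3.png",cv2.resize(a[175:315,180:385],None,fx=3.9,fy=3.9,interpolation=cv2.INTER_CUBIC))
E
```

```text
(no output)
```

View pics/c1.png

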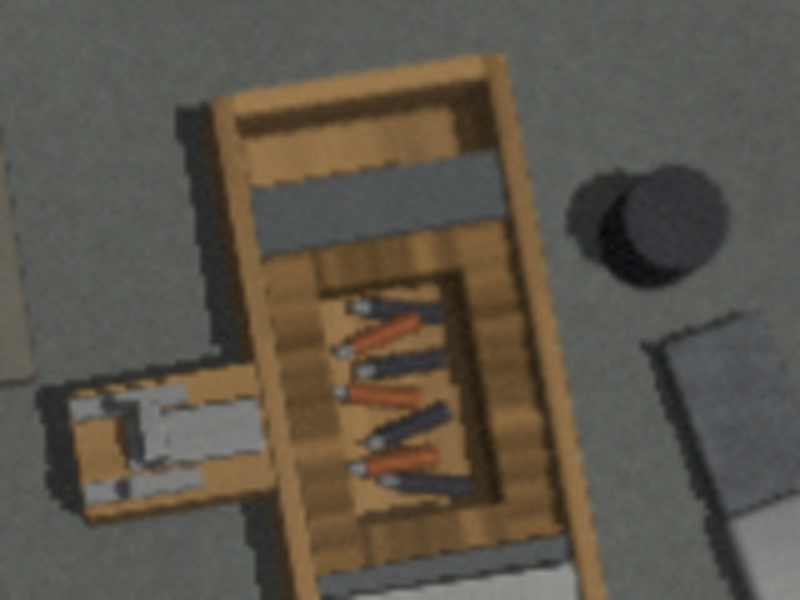

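View pics/c2.png

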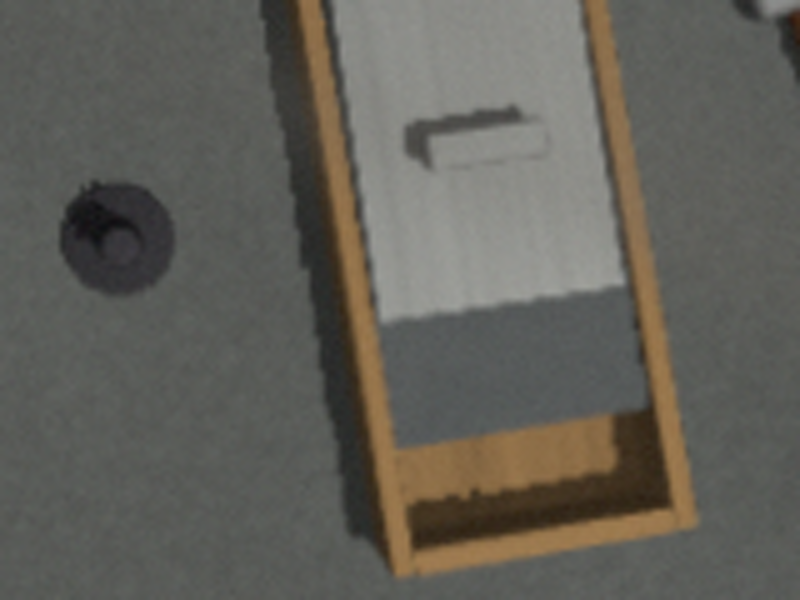

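View pics/c3.png

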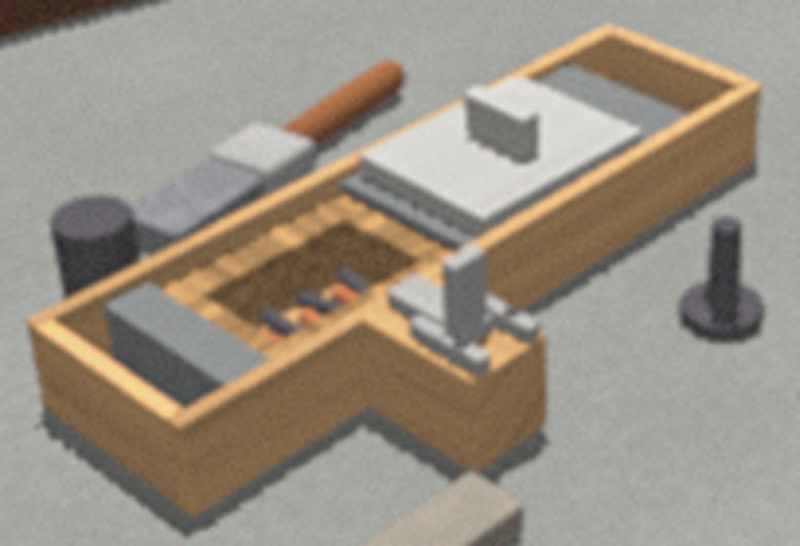

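The crop confirms it: the middle-sized plate with the upright bar at top (405,293) lies on the grey deck between the rails. The pocket's near edge is just ahead of it, around (399,257), and the latch tab is near (339,232). Next I'll measure poses.

```bash
cat > h.py <<'E'
import numpy as np, cv2
from cell import read_camera, telemetry
def K(c):
    f=240/np.tan(np.radians(c["fovy"]/2)); return np.array([[f,0,c["cx"]],[0,f,c["cy"]],[0,0,1]])
def ray(c,uv,z):
    p=cv2.undistortPoints(np.array(uv,float).reshape(-1,1,2),K(c),c["distortion"]).reshape(-1,2)
    d=np.c_[p,np.ones(len(p))]@c["R"]; o=-c["R"].T@c["t"]
    z=np.broadcast_to(z,len(p)); return o+d*((z-o[2])/d[:,2])[:,None]
def proj(c,X):
    return cv2.projectPoints(np.array(X,float).reshape(-1,1,3),cv2.Rodrigues(c["R"])[0],c["t"],K(c),c["distortion"])[0].reshape(-1,2)
def crop(p,ox,oy,s=5): return (np.array(p,float)+.5)/s-.5+np.array([ox,oy])
E
python3 - <<'E'
from h import *
c=read_camera("top"); s=read_camera("scene")
np.set_printoptions(precision=4,suppress=True)
print("cam",-c["R"].T@c["t"],-s["R"].T@s["t"])
co=np.r_[crop([(212,100),(505,55)],310,145),crop([(400,575),(697,522)],310,265)]
W=ray(c,co,.046)[:,:2]
M=np.array([(.116,.0525),(.116,-.0525),(-.259,.0525),(-.259,-.0525)])
mc,wc=M.mean(0),W.mean(0)
A=(M-mc).T@(W-wc); U,_,V=np.linalg.svd(A); R=(U@V).T
if np.linalg.det(R)<0: print("refl")
t=wc-R@mc; yaw=np.arctan2(R[1,0],R[0,0]); print("top fit",t,yaw,np.degrees(yaw)); print("res",(W-(M@R.T+t))*1e3)
# scene corners
sc=crop([(32,320),(184,424),(758,88),(612,26)],180,175,3.9)
print("scene",ray(s,sc,.046)[:,:2]); 
def C(w): return (w[:,:2]-t)@R
print("scene corners in case",C(ray(s,sc,.046))*1e3)
print("lid bar top ends",C(ray(c,crop([(432,168),(428,138),(547,122),(549,150)],310,265),.074))*1e3)
print("near edge z40",C(ray(c,crop([(318,578),(570,537)],310,145),.040))*1e3)
print("far edge z40",C(ray(c,crop([(262,255),(508,215)],310,145),[.04]))*1e3)
print("far deck end z40",C(ray(c,crop([(252,188),(497,150)],310,145),[.04]))*1e3)
print("near deck end z40",C(ray(c,crop([(398,446),(650,410)],310,265),[.04]))*1e3)
print("lid rear top z52",C(ray(c,crop([(384,322),(625,286)],310,265),[.052]))*1e3)
print("lid front top z52",C(ray(c,crop([(355,598),(575,565)],310,145),[.052]))*1e3)
print("tab top",C(ray(c,crop([(138,405),(160,398)],310,145),[.086]))*1e3)
E
```

```text
cam [0.497  0.0241 0.8904] [0.9122 0.4684 0.4696]
top fit [ 0.5991 -0.0932] 0.16043134289933628 9.192038849748077
res [[-0.789  -0.7731]
 [-1.9279  0.4038]
 [ 1.3604 -1.2063]
 [ 1.3565  1.5757]]
scene [[ 0.7182 -0.1229]
 [ 0.7014 -0.0223]
 [ 0.3386 -0.0791]
 [ 0.351  -0.1807]]
scene corners in case [[ 112.7962  -48.3885]
 [ 112.2872   53.6024]
 [-254.9336   55.5648]
 [-258.8761  -46.7096]]
lid bar top ends [[-123.2037   21.1385]
 [-113.3205   20.7445]
 [-114.6608  -18.8327]
 [-123.7999  -17.8734]]
near edge z40 [[-54.4807  43.8873]
 [-54.8837 -44.2491]]
far edge z40 [[ 59.3395  43.5988]
 [ 59.1994 -43.5055]]
far deck end z40 [[ 83.2599  42.9294]
 [ 82.532  -43.9742]]
near deck end z40 [[-215.9299   43.9416]
 [-218.4175  -42.9981]]
lid rear top z52 [[-172.4525   42.8729]
 [-174.1749  -39.3368]]
lid front top z52 [[-63.5995  33.94  ]
 [-64.9063 -41.7283]]
tab top [[ 9.4258 96.9091]
 [10.513  89.4307]]
```

```bash
python3 -m creep '[0.5,0.027,-0.051,0,-0.092, 0.5,0.027,-0.051,0,-0.092, 0.5,0.027,-0.051,0,-0.092, 0.5,0.027,-0.051,0,-0.092, 0.5,0.027,-0.051,0,-0.092, 0.5,0.027,-0.051,0,-0.092, 0.5,0.027,-0.051,0,-0.092, 0.5,0.027,-0.051,0,-0.092, 0.5,0.027,-0.051,0,-0.092, 0.5,0.027,-0.051,0,-0.092, 0.5,0.027,-0.051,0,-0.092, 0.5,0.027,-0.051,0,-0.092]' 5
python3 - <<'E'
from h import *
s=read_camera("scene")
print("bar from scene",ray(s,crop([(502,103)],180,175,3.9),.074))
print(telemetry.observe())
cv2.imwrite("pics/s1.png",cv2.resize(s["image"][130:330,180:440,::-1],None,fx=3,fy=3,interpolation=cv2.INTER_CUBIC))
E
```

```text
time: 1.7
tool_pos: [0.4895, -0.1302, 0.251]
tool_rot: [3.138, 0.001, 1.697]
contact_force: [0.4, 0.3, -0.5]
opening: 0.0458
bar from scene [[ 0.4817188 -0.1079776  0.074    ]]
{'time': 1.75, 'qpos': array([-0.41902933,  0.31299925,  1.56982841, -0.00195686,  1.25069802,
       -0.5378663 ]), 'qvel': array([ 0.06840335, -0.05819034,  0.11944529,  0.01270536, -0.00625099,
       -0.01762226]), 'joint_efforts': array([  9.36834812, -49.17144299, -15.78367174,   1.62094876,
         2.68182524,  -0.06122552]), 'tool_pos': array([ 0.49237874, -0.13626996,  0.25064602]), 'tool_rot': array([3.13561923, 0.00573185, 1.69022443]), 'contact_force': array([ 2.00163753, -5.63317508,  0.10249584]), 'torque': array([-0.3479317 , -0.00256714,  0.00291373]), 'opening': 0.045863039361707526}
```

View pics/s1.png

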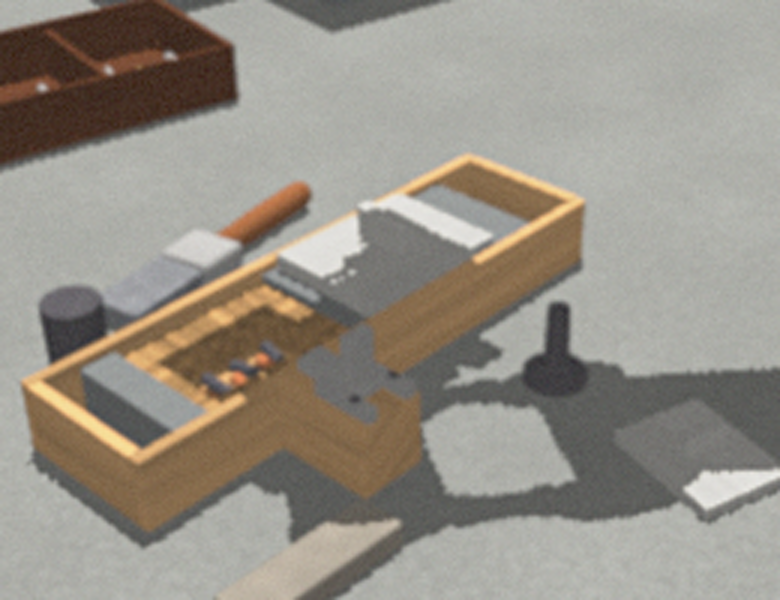

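```bash
python3 -m creep '[0.5,0,0,0,0, 0.5,-0.01,0.026,-0.04,0.04, 0.5,0,0,-0.04,0, 0.5,0,0,0,0]'
```

```text
time: 2.25
tool_pos: [0.4809, -0.1083, 0.1689]
tool_rot: [3.136, 0.005, 1.733]
contact_force: [-0.6, -0.9, 0.8]
opening: 0.0459
```

```bash
python3 -m creep '[0.5,0.001,-0.001,-0.035,0, 0.5,0,0,-0.030,0, 0.5,0,0,-0.010,0, 0.5,0,0,0,0]'
python3 - <<'E'
from h import *
for n in("scene","top"):
    s=read_camera(n)["image"]
    s=s[130:330,180:440] if n=="scene" else s[190:350,310:510]
    cv2.imwrite(f"pics/{n}2.png",cv2.resize(s[:,:,::-1],None,fx=3,fy=3,interpolation=cv2.INTER_CUBIC))
E
```

```text
time: 2.75
tool_pos: [0.4852, -0.1081, 0.0991]
tool_rot: [3.128, 0.01, 1.737]
contact_force: [0.1, -0.5, 0.5]
opening: 0.0458
```

View pics/scene2.png

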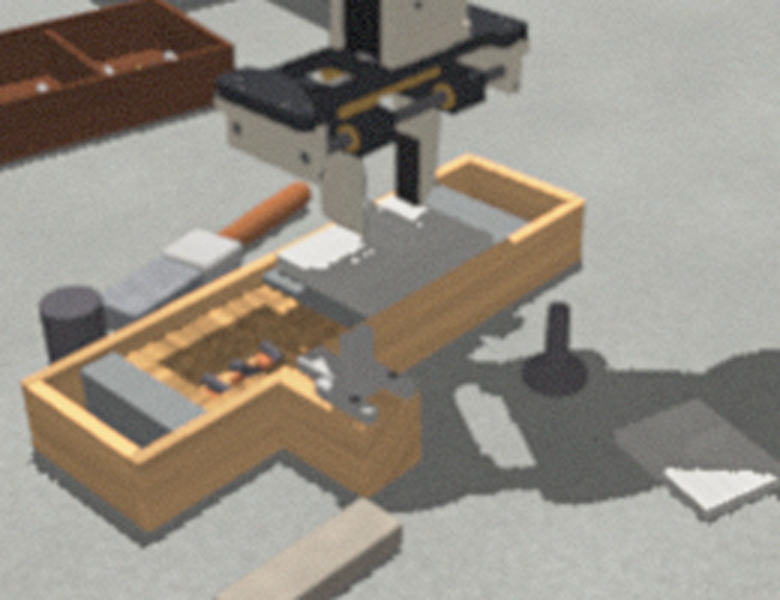

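View pics/top2.png

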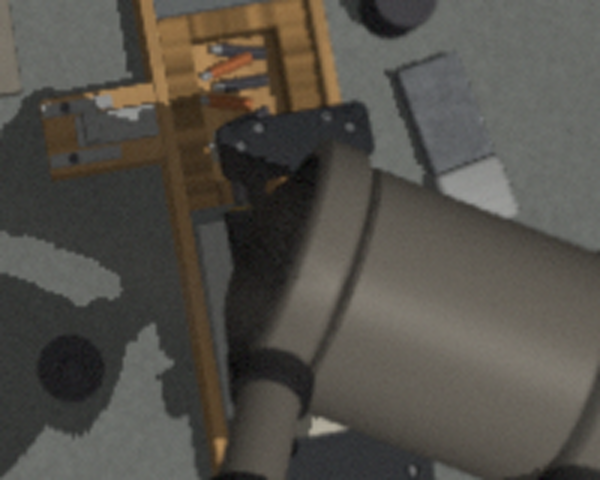

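```bash
python3 -m creep '[0.5,-0.003,-0.001,-0.010,0, 0.5,-0.001,0,-0.007,0, 0.5,0,0,0,0]'
```

```text
time: 3.22
tool_pos: [0.4821, -0.1099, 0.0833]
tool_rot: [3.123, 0.012, 1.737]
contact_force: [0.9, -1.1, 0.0]
opening: 0.046
```

```bash
python3 -m creep '[0.22,0,0,0,0, 0.22,0,0,0,0, 0.22,0,0,0,0]' 3
python3 - <<'E'
from h import *
s=read_camera("scene")["image"][150:250,230:360]
cv2.imwrite(f"pics/scene3.png",cv2.resize(s[:,:,::-1],None,fx=6,fy=6,interpolation=cv2.INTER_CUBIC))
E
```

```text
time: 3.6
tool_pos: [0.4823, -0.11, 0.0835]
tool_rot: [3.123, 0.012, 1.737]
contact_force: [0.1, -0.4, 0.8]
opening: 0.0225
```

View pics/scene3.png

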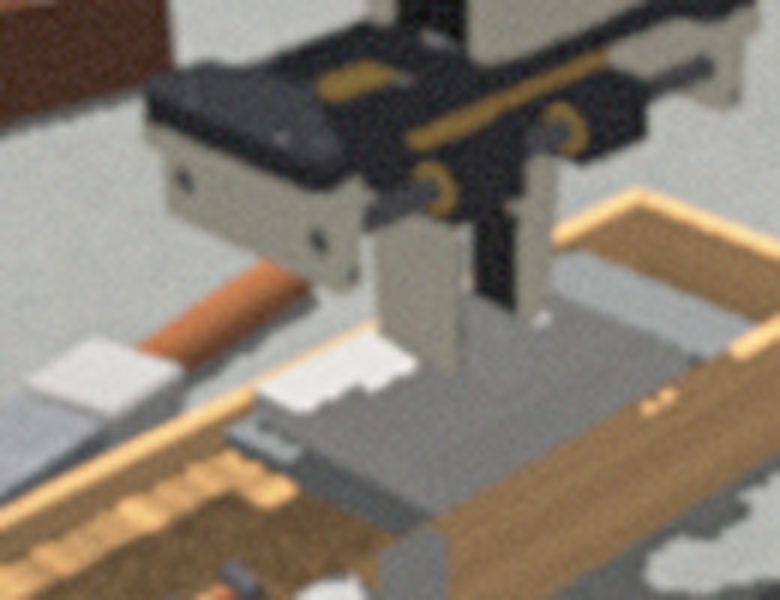

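```bash
python3 -m creep '[0.22,0.004,0.0006,-0.002,0, 0.22,0.006,0.001,-0.001,0, 0.22,0.006,0.001,0,0, 0.22,0.006,0.001,0,0, 0.22,0.006,0.001,0,0, 0.22,0.006,0.001,0,0, 0.22,0.006,0.001,0,0]'
python3 - <<'E'
from h import *
s=read_camera("scene")["image"][150:250,230:360]
cv2.imwrite(f"pics/scene4.png",cv2.resize(s[:,:,::-1],None,fx=6,fy=6,interpolation=cv2.INTER_CUBIC))
E
```

```text
time: 4.53
tool_pos: [0.5236, -0.1028, 0.0802]
tool_rot: [3.127, 0.011, 1.737]
contact_force: [-2.5, -0.3, 1.9]
opening: 0.02
```

View pics/scene4.png

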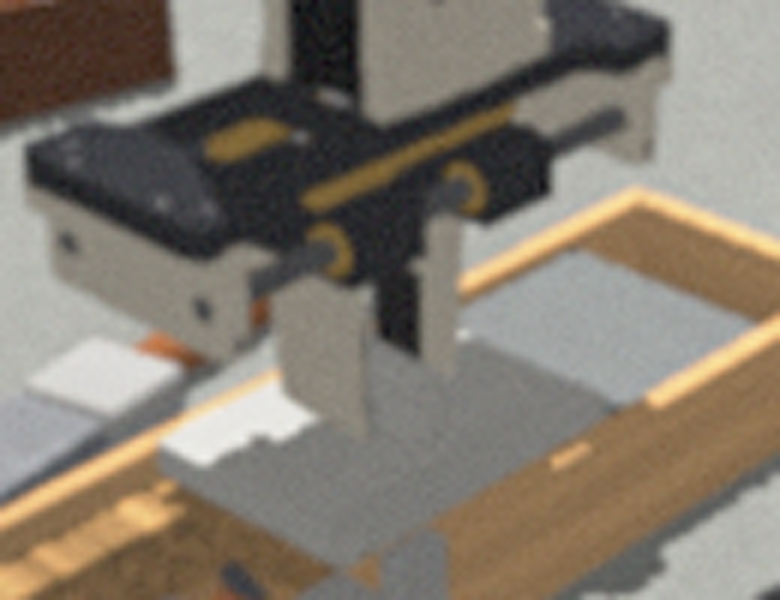

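```bash
python3 -m creep '[0.22,0.006,0.001,0,0, 0.22,0.006,0.001,0,0, 0.22,0.006,0.001,0,0, 0.22,0.006,0.001,0.0005,0, 0.22,0.003,0.0005,0,0]'; python3 -m creep '[0.22,0.004,0.0006,0,0, 0.22,0.004,0.0006,0,0, 0.22,0.004,0.0006,0,0]'
python3 - <<'E'
from h import *
s=read_camera("scene")["image"][150:270,210:340]
cv2.imwrite(f"pics/scene5.png",cv2.resize(s[:,:,::-1],None,fx=5,fy=5,interpolation=cv2.INTER_CUBIC))
E
```

```text
time: 5.2
tool_pos: [0.554, -0.0979, 0.0806]
tool_rot: [3.124, 0.012, 1.737]
contact_force: [-0.5, -0.1, -1.0]
opening: 0.02
time: 5.58
tool_pos: [0.5667, -0.0959, 0.0804]
tool_rot: [3.124, 0.012, 1.737]
contact_force: [0.3, 0.7, -0.4]
opening: 0.0204
```

View pics/scene5.png

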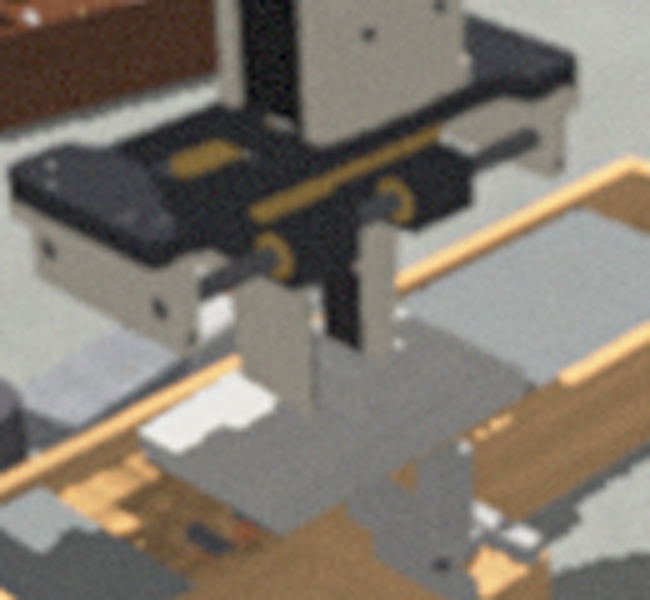

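```bash
python3 -m creep '[0.22,0.004,0.0006,0,0, 0.22,0.004,0.0006,0,0, 0.22,0.004,0.0006,0,0, 0.22,0.004,0.0006,0,0]'; python3 -m creep '[0.22,0.004,0.0006,0,0, 0.22,0.004,0.0006,0,0, 0.22,0.002,0.0003,0,0]'
python3 - <<'E'
from h import *
s=read_camera("scene")["image"][150:270,200:330]
cv2.imwrite(f"pics/scene6.png",cv2.resize(s[:,:,::-1],None,fx=5,fy=5,interpolation=cv2.INTER_CUBIC))
E
```

```text
time: 6.12
tool_pos: [0.5841, -0.0933, 0.0804]
tool_rot: [3.124, 0.012, 1.736]
contact_force: [-0.9, -0.2, -0.7]
opening: 0.0201
time: 6.5
tool_pos: [0.595, -0.0917, 0.0803]
tool_rot: [3.124, 0.012, 1.737]
contact_force: [0.2, -0.9, 0.3]
opening: 0.0204
```

View pics/scene6.png

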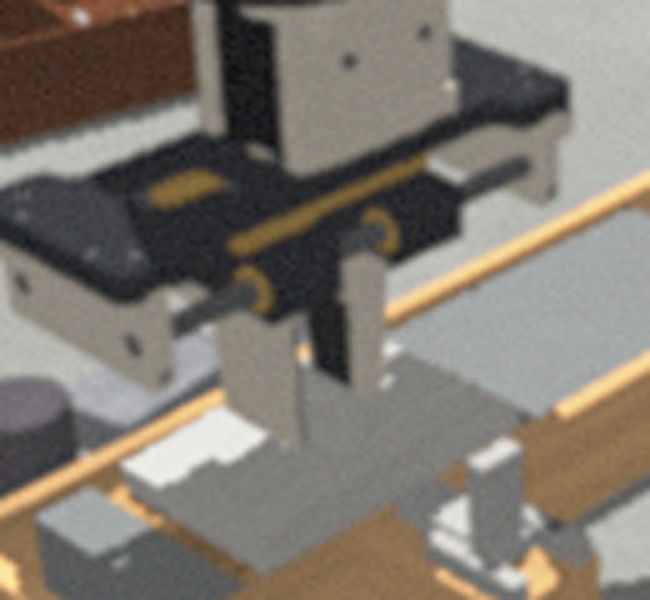

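```bash
python3 -m creep '[0.22,0.0025,0.0004,0,0, 0.22,0.0025,0.0004,0,0, 0.22,0.0015,0.0002,0,0]'; python3 -m creep '[0.22,0.0015,0.0002,0,0, 0.22,0.0015,0.0002,0,0]'
python3 - <<'E'
from h import *
s=read_camera("scene")["image"][150:270,200:330]
cv2.imwrite(f"pics/scene7.png",cv2.resize(s[:,:,::-1],None,fx=5,fy=5,interpolation=cv2.INTER_CUBIC))
E
```

```text
time: 6.92
tool_pos: [0.6019, -0.0906, 0.0803]
tool_rot: [3.124, 0.012, 1.736]
contact_force: [-1.1, 0.0, -0.9]
opening: 0.0202
time: 7.18
tool_pos: [0.6049, -0.0902, 0.0803]
tool_rot: [3.124, 0.011, 1.736]
contact_force: [-2.0, 0.5, -0.0]
opening: 0.0202
```

View pics/scene7.png

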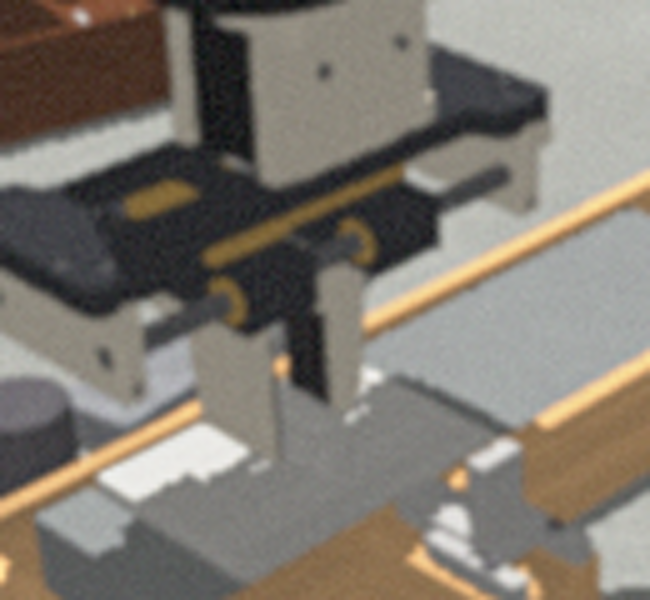

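```bash
python3 -m creep '[0.22,0.001,0.0002,0,0, 0.22,0.001,0.0002,0,0]';  python3 -m creep '[0.22,0.0005,0.0001,0,0]'
python3 - <<'E'
from h import *
s=read_camera("scene")["image"][170:270,190:320]
cv2.imwrite(f"pics/scene8.png",cv2.resize(s[:,:,::-1],None,fx=6,fy=6,interpolation=cv2.INTER_CUBIC))
E
```

```text
time: 7.48
tool_pos: [0.6054, -0.0899, 0.0802]
tool_rot: [3.128, 0.011, 1.737]
contact_force: [-5.0, -1.0, 1.9]
opening: 0.0203
time: 7.6
tool_pos: [0.6054, -0.09, 0.0803]
tool_rot: [3.129, 0.011, 1.737]
contact_force: [-3.6, 0.4, 1.5]
opening: 0.02
```

View pics/scene8.png

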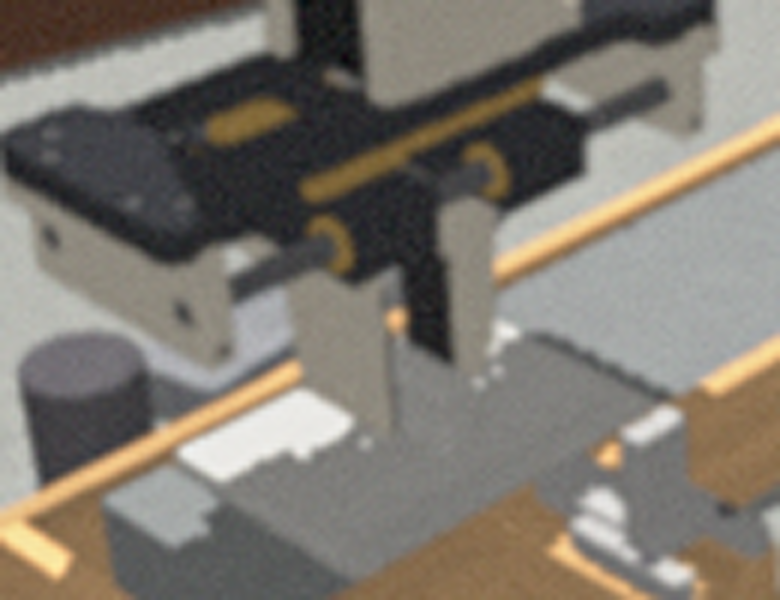

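```bash
python3 -m creep '[0.22,-0.003,-0.0005,0,0, 0.35,0,0,0,0, 0.35,0,0,0.02,0, 0.4,0,0,0.04,0, 0.4,0,0,0.06,0, 0.4,-0.05,0.02,0.05,0, 0.4,-0.05,0.05,0,0, 0.4,-0.05,0.06,0,0, 0.4,0,0.06,0,0, 0.4,0,0.06,0,0, 0.4,0,0.06,0,0, 0.4,0,0.06,0,0]'
python3 - <<'E'
from h import *
for n,(y,x) in dict(scene=(160,180),top=(145,310)).items():
    s=read_camera(n)["image"]; cv2.imwrite(f"pics/{n}9f.png",s[:,:,::-1])
    cv2.imwrite(f"pics/{n}9.png",cv2.resize(s[y:y+120,x:x+160,::-1],None,fx=5,fy=5,interpolation=cv2.INTER_CUBIC))
E
```

```text
time: 9.15
tool_pos: [0.4735, 0.2682, 0.2495]
tool_rot: [3.108, 0.011, 1.728]
contact_force: [1.0, -0.1, -0.9]
opening: 0.0366
```

View pics/scene9.png

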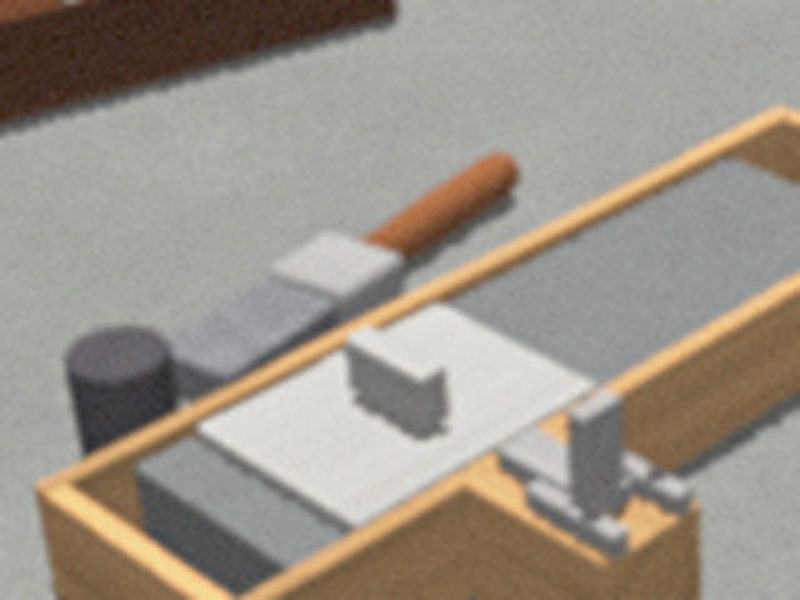

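View pics/top9.png

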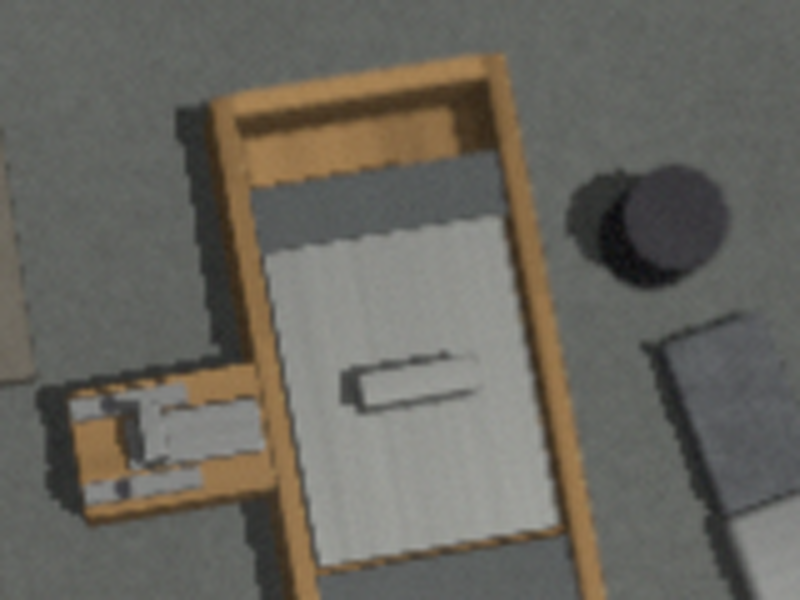

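The cork ledge shows as a thin line behind the lid's rear edge at crop (440,550), so the lid looks home. I'll check its height with both cameras.

```bash
python3 - <<'E'
from h import *
np.set_printoptions(precision=1,suppress=True)
c=read_camera("top"); s=read_camera("scene")
t=np.array([.5991,-.0932]);a=.1604;R=np.array([[np.cos(a),-np.sin(a)],[np.sin(a),np.cos(a)]])
C=lambda w:(w[:,:2]-t)@R*1e3
top=crop([(268,257),(500,216),(563,528),(320,568)],310,145)   # FL FR RR RL
sc=crop([(358,525),(198,428),(437,305),(594,387)],180,160)
for z in (.046,.052): print(z,C(ray(c,top,z)).tolist(),"\n",C(ray(s,sc,z)).tolist())
# triangulate corners
P=lambda q:K(q)@np.c_[q["R"],q["t"]]
ud=lambda q,p:cv2.undistortPoints(np.array(p,float).reshape(-1,1,2),K(q),q["distortion"],P=K(q)).reshape(-1,2).T
def tri(a,b):
    X=cv2.triangulatePoints(P(c),P(s),ud(c,a),ud(s,b)); return (X[:3]/X[3]).T
print("lid corners z mm",tri(top,sc)[:,2]*1e3)
co=[crop([(212,100)],310,145)[0],crop([(505,55)],310,145)[0]]
print("case far corners z",tri(np.array(co),crop([(184,424),(32,320)],180,175,3.9))[:,2]*1e3)
bt=crop([(362,408),(358,378),(475,355),(480,384)],310,145)
bs=crop([(443,372),(420,380)],180,160)
print("bar C z68",C(ray(c,bt,.068)))
# tab
print("tab scene",ray(s,crop([(598,395)],180,160),.086),C(ray(s,crop([(598,395)],180,160),.086)))
print("tab top",C(ray(c,crop([(140,403),(160,400),(147,468),(168,463)],310,145),.086)))
E
```

```text
0.046 [[57.32501497348896, 42.305670558077544], [58.325620683955, -39.45596827253108], [-51.629328600863275, -41.187580212521155], [-51.410543202785234, 43.250938685196466]] 
 [[57.13687375624993, 44.97591335922027], [58.01296705926526, -37.052886591450566], [-50.00746084278415, -36.50935320460078], [-49.7167787775319, 44.799028713011715]]
0.052 [[56.3346862398797, 42.94375362475638], [57.32818160709119, -38.236883807349415], [-51.84542351412552, -39.95619084527066], [-51.62819281363025, 43.882304639649185]] 
 [[61.976692510374285, 51.48417383180659], [62.84037524709425, -29.38262219027267], [-43.649856410882265, -28.84678839102171], [-43.36329209088526, 51.309794898883155]]
lid corners z mm [44.9 45.2 43.3 44.4]
case far corners z [46.9 45.3]
bar C z68 [[ -1.8  22.5]
 [  8.3  22. ]
 [  9.6 -18.1]
 [ -0.4 -17.9]]
tab scene [[ 0.6 -0.   0.1]] [[-5.  92.3]]
tab top [[ 10.   96.2]
 [  9.9  89.5]
 [-11.4  97.5]
 [-11.   90.4]]
```

Triangulation puts the lid's corners at z ≈ 43–45 mm, with the rails reading 45–47 mm, so the lid is flush and home. Next is the latch: I'll close the fingers and come down on the +y side of the tab.

```bash
python3 -m creep '[0,0.021,-0.048,0,0, 0,0.021,-0.048,0,0, 0,0.021,-0.048,0,0, 0,0.021,-0.048,0,0, 0,0.021,-0.048,0,0, 0,0,0,0,0]' 20
```

```text
time: 10.1
tool_pos: [0.5799, 0.0104, 0.2497]
tool_rot: [3.106, 0.014, 1.722]
contact_force: [-0.5, -0.0, -0.4]
opening: 0.0007
```

```bash
python3 -m creep '[0,0,0.015,-0.04,0.01, 0,0,0,-0.05,0, 0,0,0,-0.03,0, 0,0,0,0,0]'
python3 - <<'E'
from h import *
s=read_camera("scene")["image"][150:270,200:360]
cv2.imwrite(f"pics/scene10.png",cv2.resize(s[:,:,::-1],None,fx=5,fy=5,interpolation=cv2.INTER_CUBIC))
E
```

```text
time: 10.6
tool_pos: [0.5782, 0.0222, 0.1286]
tool_rot: [3.103, 0.014, 1.725]
contact_force: [0.3, 0.0, 0.8]
opening: 0.0008
```

View pics/scene10.png

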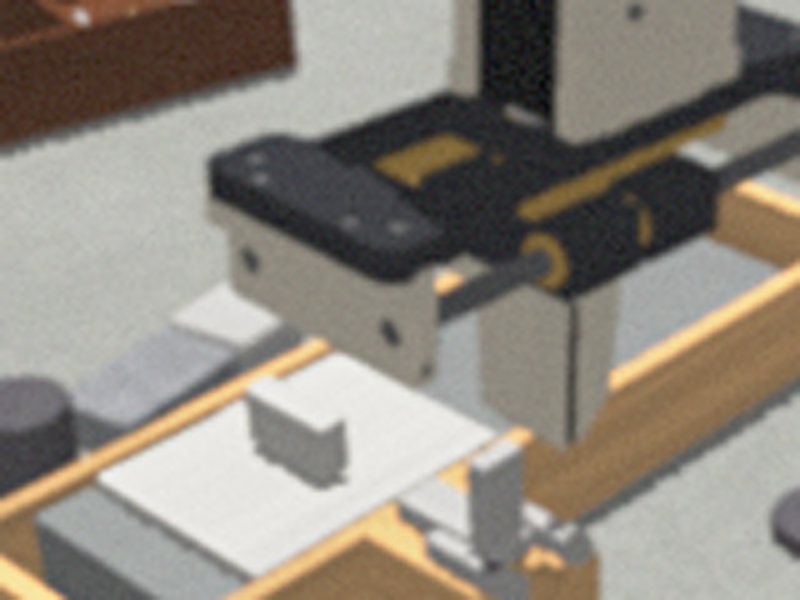

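```bash
python3 -m creep '[0,0.002,0.002,-0.015,0, 0,0,0,-0.015,0, 0,0,0,-0.009,0, 0,0,0,0,0]'
python3 - <<'E'
from h import *
s=read_camera("scene")["image"][170:290,220:380]
cv2.imwrite(f"pics/scene11.png",cv2.resize(s[:,:,::-1],None,fx=5,fy=5,interpolation=cv2.INTER_CUBIC))
E
```

```text
time: 11.15
tool_pos: [0.583, 0.0241, 0.0922]
tool_rot: [3.094, 0.016, 1.724]
contact_force: [-0.8, 0.2, 0.5]
opening: 0.0007
```

View pics/scene11.png

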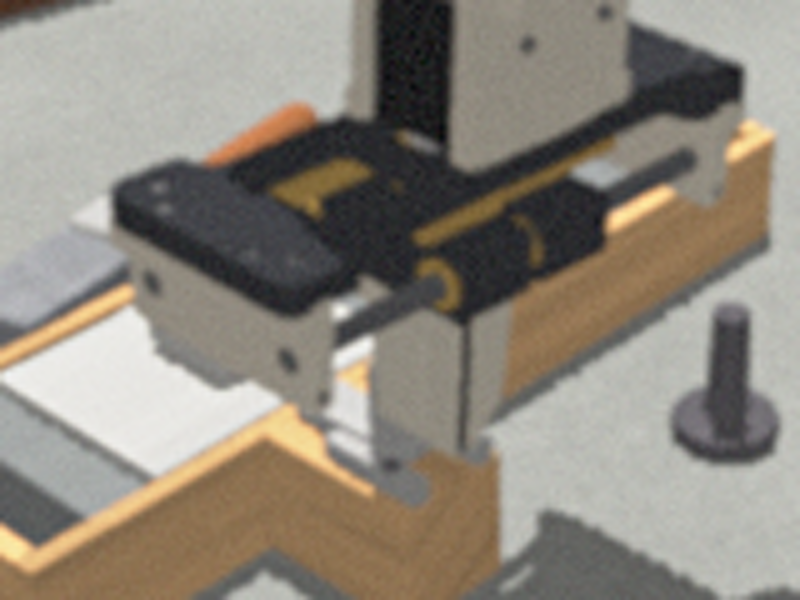

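```bash
python3 -m creep '[0,0,-0.004,-0.002,0, 0,0.0006,-0.004,0,0, 0,0.0006,-0.004,0,0]'; python3 -m creep '[0,0.0006,-0.004,0,0, 0,0.0006,-0.004,0,0, 0,0.0006,-0.004,0,0]';python3 -m creep '[0,0.0006,-0.004,0,0, 0,0.0006,-0.003,0,0]'
```

```text
time: 11.58
tool_pos: [0.585, 0.0117, 0.0912]
tool_rot: [3.092, 0.016, 1.725]
contact_force: [0.8, 1.7, -1.0]
opening: 0.0005
time: 11.95
tool_pos: [0.5869, -0.001, 0.0913]
tool_rot: [3.091, 0.016, 1.724]
contact_force: [0.1, 0.8, -0.9]
opening: 0.0008
time: 12.2
tool_pos: [0.5882, -0.0085, 0.0912]
tool_rot: [3.092, 0.016, 1.724]
contact_force: [0.1, 1.7, -1.4]
opening: 0.0003
```

```bash
python3 -m creep '[0,0.0004,-0.0025,0,0, 0,0.0003,-0.002,0,0]'; python3 -m creep '[0,0.0002,-0.0015,0,0, 0,0,-0.001,0,0]'; python3 -m creep '[0,0,-0.001,0,0]'
```

```text
time: 12.45
tool_pos: [0.5886, -0.0113, 0.0913]
tool_rot: [3.092, 0.012, 1.723]
contact_force: [-0.0, 15.1, 2.6]
opening: 0.0005
time: 12.7
tool_pos: [0.5886, -0.0111, 0.0913]
tool_rot: [3.092, 0.008, 1.724]
contact_force: [-0.5, 4.8, -1.4]
opening: -0.0002
time: 12.82
tool_pos: [0.5886, -0.0112, 0.0914]
tool_rot: [3.091, 0.006, 1.724]
contact_force: [0.0, 6.2, -0.2]
opening: 0.0006
```

```bash
python3 -m creep '[0,0,0.004,0,0, 0,-0.001,0.006,0.02,0, 0,0,0.01,0.05,0, 0,-0.02,0.05,0.05,0, 0,-0.04,0.06,0.03,0, 0,-0.04,0.06,0,0, 0,-0.02,0.06,0,0, 0,0,0.06,0,0, 0,0,0.04,0,0]'
python3 - <<'E'
from h import *
for n,(y,x) in dict(scene=(160,180),top=(145,310)).items():
    s=read_camera(n)["image"]; cv2.imwrite(f"pics/{n}12f.png",s[:,:,::-1])
    cv2.imwrite(f"pics/{n}12.png",cv2.resize(s[y:y+120,x:x+160,::-1],None,fx=5,fy=5,interpolation=cv2.INTER_CUBIC))
E
```

```text
time: 13.95
tool_pos: [0.4811, 0.3152, 0.2351]
tool_rot: [3.083, 0.01, 1.717]
contact_force: [0.3, -0.3, 0.6]
opening: 0.0003
```

View pics/scene12.png

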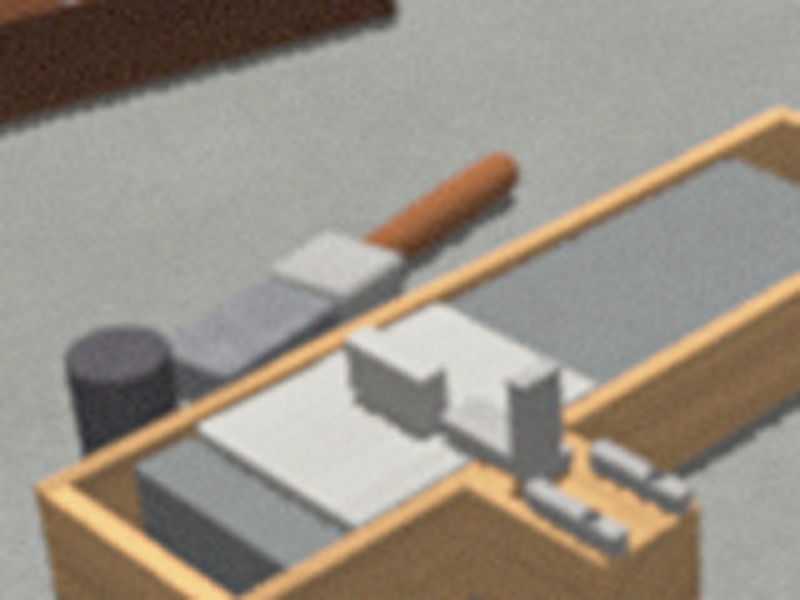

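View pics/top12.png

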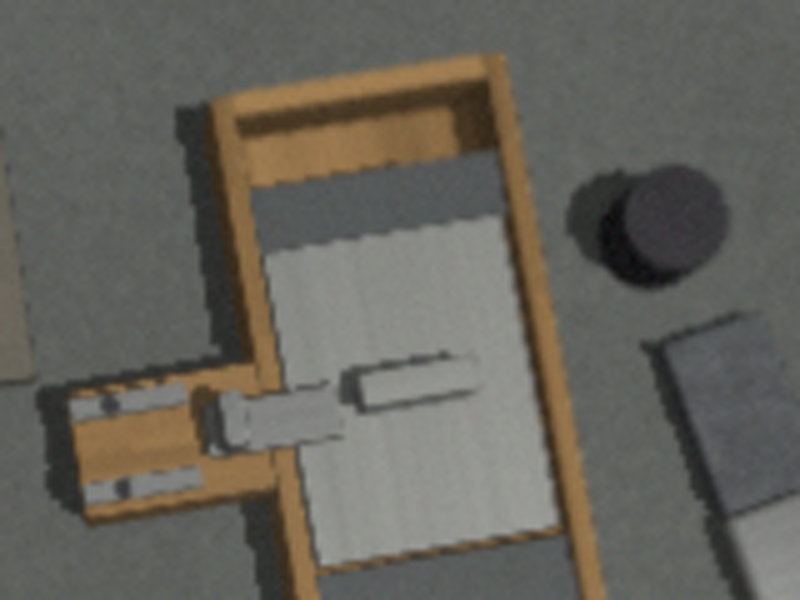

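```bash
python3 - <<'E'
from h import *
np.set_printoptions(precision=1,suppress=True)
c=read_camera("top"); s=read_camera("scene")
t=np.array([.5991,-.0932]);a=.1604;R=np.array([[np.cos(a),-np.sin(a)],[np.sin(a),np.cos(a)]])
C=lambda w:(w[:,:2]-t)@R*1e3
print("tab top",C(ray(c,crop([(222,395),(244,392),(226,448),(250,447)],310,145),.086)))
print("tip",C(ray(c,crop([(338,384),(344,436),(263,400),(264,443)],310,145),.056)), "(last two: before tip)")
print("tab scene now/before",C(ray(s,crop([(535,374),(598,395)],180,160),.086)))
f=[cv2.imread(f"pics/{n}.png") for n in("top0","top12f")]
cv2.imwrite("pics/cmp.png",np.hstack([cv2.resize(i[215:255,315:390],None,fx=5.2,fy=5.2,interpolation=cv2.INTER_CUBIC) for i in f]))
cv2.imwrite("pics/full.png",f[1])
E
```

```text
tab top [[  8.2  69.3]
 [  8.   62. ]
 [ -9.2  71. ]
 [-10.2  63.2]]
tip [[ 8.8 27.5]
 [-9.  28.6]
 [ 7.6 53.5]
 [-6.9 55.7]] (last two: before tip)
tab scene now/before [[-0.2 69.1]
 [-5.  92.3]]
```

View pics/cmp.png

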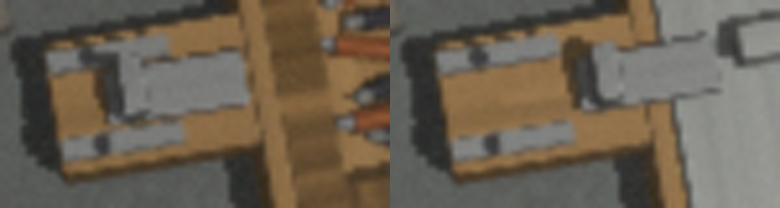

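View pics/full.png

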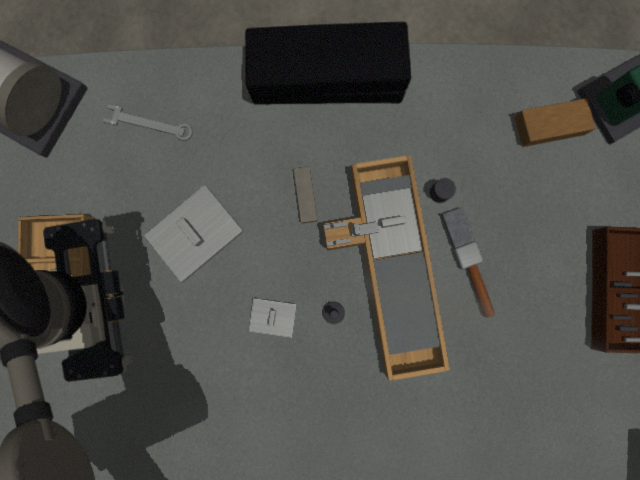

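The latch tip reads case y ≈ 28 mm and the tab about 66 mm. Both match fully across, and the push ended against a firm stop. The bystanders have not moved, so I'm handing in.

```bash
python3 -c "
from cell import workorder; print(workorder.hand_in())"
```

```text
the job is handed in; nothing more can be done
None
```

The case is closed and the latch is across; I handed the job in at about 14 s of robot time.

- **Lid:** I pushed the middle-sized lid along the deck with loosely straddling jaws, without lifting it, until it dropped into the pocket. The tool read about 5 N at most when sampled. Afterwards the lid's corners measured z ≈ 43–45 mm against rails reading 45–47 mm. The cork ledge showed behind its rear edge.
- **Latch:** I pushed the tab with closed fingers until it met a firm stop, with about 15 N read there. The top camera puts the latch tip at case y ≈ 28 mm and the tab at about 66 mm, which matches fully across.
- **Bystanders:** They look unmoved in the last top picture, and the arm was clear of the case when I handed in.
- **Disagreements:** The two cameras differed by about 3 mm in places. The scene camera read the tab at y ≈ 69 mm, and the finger met the stop about 3 mm earlier than I had calculated. I relied on the top camera and the firm stop.

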